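# Clamp the soap pump bottle with the ratchet knob

## Task

Pick up the soap pump bottle, keep it upright and set it down gently on the base of the clamp stand, between the V-shaped jaw and the sliding jaw. Then let go of it and turn the stand's round black ratchet knob clockwise (seen from above) until the jaw has tightened and the knob slips: let it click two or three times, not more, and leave the bottle standing clamped in the V. Do not disturb the tumbler, the jar or the soap.

Things in the scene. Friction and masses are not known exactly. Their poses are not given: they have to be found in the camera images.
- bottle: Round soap pump bottle, clear with blue contents, white pump, 0.28 kg (+-15 %). Origin: centre of its underside, z up. Body 56 mm across, shoulder from 96 to 105 mm high. At the top (141 to 153 mm) a pump head 26 mm across whose spout, 9 mm thick, reaches 44 mm from the axis to the bottle's own -x.
- collar (a point): Point on the bottle's axis, 127 mm above its underside, in the white collar (30 mm across, from 105 to 135 mm): the place to grip, with the fingers to either side of the spout (on the bottle's +y and -y), tips above the shoulder.
- holder: White clamp stand, fixed. Base plate 100 (x) by 220 (y) by 8 mm; origin: centre of its underside. -y end: fixed V jaw (slippery), 68 mm high, open to +y. +y end: column 54 x 50 mm, 70 mm high, with the knob. Between: flat grey sliding jaw, 61 mm high, that moves to -y as the knob turns clockwise and stays when let go. At first it leaves 12 to 30 mm more room than needed, not told.
- seat (a point): Point on top of the base plate (8 mm above the counter), 50 mm to -y of the stand's middle: the centre of the bottle's underside when the bottle is fully in the V. Same axes as holder. A bottle set down about 6 mm to the +y side of it clears both jaws; the sliding jaw then pushes it home.
- knob_grip (a point): Point on the vertical axis of the round black ratchet knob, 94 mm above the counter, 80 mm to +y of the stand's middle. Knob 40 mm across, 80 to 108 mm high; under it a 26 mm neck down to the column's top at 70 mm. White index line on its top: the knob's turn. Brass disc with dark slot in its middle: the screw's turn. Both turn together until the ratchet slips, then only the knob.
- knob (a joint): Slip of the knob against its screw, rad: 0 at the start, near 0 while the screw is driven (0.25 to 0.7 turn, about 0.12 N m, until the bottle is tight), then 0.524 more per click (30 degrees) as the knob is turned on clockwise. It slips at about 0.2 N m, with a drop at each click; let go, it stays about where it is. Two clicks in: about 1.05.
- tumbler: White ceramic tumbler, 68 mm across and 85 mm high, open at the top; a bystander. Origin: centre of its underside.
- jar: White cream jar with a metal lid, 60 mm across and 55 mm high; a bystander. Origin: centre of its underside.
- soap: Bar of soap, 75 x 45 x 24 mm; a bystander. Origin: centre of its underside.
Not all that is in view belongs to the job. There is more than one size of the holder; the job needs the smaller. There is more than one size of the bottle; the job needs the larger.

How it is judged:
By the outcome, as a careful person would: the job done as asked, in the order asked, and still so for the second after the job is handed in, with the robot touching nothing.
It also fails if it takes over 72 s, if anything falls off the work surface, if the arm or the gripper's body presses on something with over 40 N, if the wrist force passes 120 N, or if a joint passes its speed limit or range.

## Robot

A 7-joint arm with a two-finger parallel gripper is mounted at the origin on the work surface. World frame = base frame: x ahead of the robot, y to its left, z up, the work surface at z = 0. Lengths are in m, angles in rad, forces in N, time in s.
With the tool pointing down it reaches from about 0.35 to 0.9 m from the base axis. Payload 8.1 kg.
Tool frame: the origin (TCP) lies at the very end of the fingers, on their centre line; the grasp point (between the pads) lies 19 mm behind it; z points along the fingers, y is the line along which they close (so a half turn about z gives the same grasp; the last joint's range is limited). The gripper opens to 92 mm and grips with 3 to 60 N. Pads are 19 mm wide; open, the fingers measure 130 mm over their backs; the gripper's body (75 mm by 190 mm) begins 47 mm behind the grasp point.
Start: joints at [-0.103, 0.434, 0.025, 1.573, -0.012, 1.134, -0.075], TCP at [0.625, -0, 0.227] pointing down, gripper open.
Joint ranges: [-2.62, 2.62], [-0.44, 2.09], [-1.27, 1.32], [0.08, 2.57], [-1.32, 4.46], [0.12, 2], [-2.74, 2.74]. Speed limits (rad/s): [2.22, 2.22, 3.01, 3.01, 3.14, 3.14, 3.14].

## Interface

Orientations are given as a 3x3 rotation matrix whose columns are the frame's x, y, z axes.
In Python, from bench import sensors, viewer, workorder gives the robot as it stands. The module is installed in compiled form; this text tells all that it offers.
- The arm moves only by the tool servo_tool, never from a script. Its argument "commands" is a list of rows, each a list of 4 numbers: the shift along the world's x, y, z scaled (see below), then the turn about the world's z scaled (see below). A call has exactly 10 rows; each row shifts and turns the commanded pose from where the row before left it; what a row does not reach is not made up. The controller multiplies each number of a shift by 4 cm and each number of a turn by 5 degrees. A row lasts 1/12 s, in which the tool goes at most 41.7 mm and 7.16 degrees, less where a joint would pass 70% of its speed; a pose out of reach is approached as far as the arm can. A call with a number of a shift or a turn outside -1 to 1 is refused whole. A call with a gripper value outside its range is refused whole. "hand" is the opening, from -1 (shut) to 1 (fully open), set as the call begins (left out, the last holds). The fingers move at their own pace and stop on an object; the grip force is fixed at half the most. Time passes only in rows, so rows that do not move let the fingers close, or fill a call up. It gives the time, the measured TCP pose, the force, the opening and the grip force at its end, in the units of the state.
- sensors.read_state(): the state, without advancing time (a new reading comes with each control period).
- viewer.snapshot(name): name is "scene" or "side" or "wrist"; returns the picture (480x640x3 uint8, red, green, blue); there is no depth.
- viewer.get_calibration(name): a dict with "K" (3x3 intrinsics, pixels), "k1" (the pictures are not rectified: a ray, as slopes to the right and down, at radius r is drawn at 1 + k1 r^2 times it, then the intrinsics apply), "xyz" and "orientation" of the camera in the world. Camera axes: x right, y down, z forward; pixel columns grow to the right and rows downward; lengths in m; the calibration is good to about 2 mm. A picture is of the moment at which its call begins: read the wrist's pose just before it. get_calibration takes no time and is no camera call; for the wrist camera it gives the pose at the moment of the call.
- workorder.finish_job(): hands the job in; it is judged then, once.
The state is a dict: "clock": time; "joint_positions": joint angles; "qvel": joint speeds; "joint_torque": joint torques, N m; "tool_pos": TCP position; "ee_rot": TCP orientation; "ft_force": force on the tool from outside, world axes, zero at the start; "wrist_torque": the same for the moment, N m; "grip_width": finger opening in m; "gripper_force": force on a finger pad.
Only numpy, scipy, OpenCV 4.12 (cv2) and the standard library are available. Lean on these libraries where they do the work, as an engineer would, in place of code of your own. Each camera call takes 0.05 s, during which the arm holds its last target. There are 200 camera calls.

## Working session

There is one attempt and no reset: what is moved stays moved. The work goes in short steps, Python scripts to look and compute and a tool call to move; the robot and the scene stay as the last step left them, time stands still between calls to the robot, and variables do not carry over. Pictures are saved under pics/ and viewed, at most 10 in all, crops included, and the job is handed in when it is done.

Besides the shell and the picture viewer there is one more tool, called by a JSON object that holds its "method" and its "body", one argument or row to a line. servo_tool: Moves the arm, as the interface text tells. Shifts and turns lie within -1 to 1; 1 stands for 4 cm of shift or 5 degrees of turn. Its arguments: {"type":"object","properties":{"commands":{"type":"array"},"hand":{"type":"number"}},"required":["commands"]}

```bash
mkdir -p pics; cat > h.py <<'E'
import numpy as np, cv2, json
from bench import sensors, viewer, workorder
def cal(n):
    c=viewer.get_calibration(n); return np.array(c["K"]),float(c["k1"]),np.array(c["xyz"]),np.array(c["orientation"])
def D(k1): return np.array([k1,0,0,0,0.])
def ray(c,uv):
    K,k1,p,R=c
    q=cv2.undistortPoints(np.array([[uv]],float),K,D(k1))[0,0]
    return p,R@np.array([q[0],q[1],1.])
def onz(c,uv,z):
    p,d=ray(c,uv); return p+d*(z-p[2])/d[2]
def proj(c,X):
    K,k1,p,R=c
    Xc=(np.atleast_2d(X)-p)@R
    return cv2.projectPoints(Xc,np.zeros(3),np.zeros(3),K,D(k1))[0][:,0]
def snap(n,f=None):
    im=np.array(viewer.snapshot(n))[:,:,::-1].copy()
    if f: cv2.imwrite("pics/"+f+".png",im)
    return im
E
python3 - <<'E'
from h import *
s=snap("scene","scene0"); snap("side","side0"); snap("wrist","wrist0")
for n in("scene","side","wrist"): print(n,viewer.get_calibration(n))
print(sensors.read_state())
E
```

```text
scene {'K': array([[533.51419321,   0.        , 316.5784456 ],
       [  0.        , 533.51419321, 241.13484451],
       [  0.        ,   0.        ,   1.        ]]), 'k1': -0.15348407240091635, 'xyz': array([1.55573632, 0.16198874, 0.83044219]), 'orientation': array([[-0.10439309,  0.56721113, -0.81692938],
       [ 0.99427156,  0.04057724, -0.09888152],
       [-0.02293795, -0.8225722 , -0.56819788]])}
side {'K': array([[554.48055047,   0.        , 319.23705289],
       [  0.        , 554.48055047, 235.69272962],
       [  0.        ,   0.        ,   1.        ]]), 'k1': -0.0735306479518688, 'xyz': array([ 0.38538195, -0.65014658,  0.95499546]), 'orientation': array([[ 0.97213099, -0.17450079,  0.15655929],
       [-0.23441585, -0.73277311,  0.6388214 ],
       [ 0.00324761, -0.65771806, -0.7532572 ]])}
wrist {'K': array([[349.69765506,   0.        , 319.50260794],
       [  0.        , 349.69765506, 242.50947769],
       [  0.        ,   0.        ,   1.        ]]), 'k1': -0.016417453469441515, 'xyz': array([0.6264723 , 0.06621876, 0.38332352]), 'orientation': array([[ 9.99998423e
[... 342 characters left out ...]
82097e-03, -5.61431939e-05, -1.85444886e-03,
        2.07581510e-04, -1.29955617e-03, -1.26153616e-03]), 'joint_torque': array([ 9.13879558e-04, -6.68263149e+01,  9.85680185e-01, -3.14695251e+01,
       -6.03506877e-02,  3.94195947e-02,  8.07748006e-05]), 'tool_pos': array([ 6.24609978e-01, -4.74216350e-05,  2.26138954e-01]), 'ee_rot': array([[ 1.11787347e-04,  9.99999270e-01, -1.20280499e-03],
       [ 9.99999989e-01, -1.11901017e-04, -9.44370321e-05],
       [-9.45715583e-05, -1.20279442e-03, -9.99999272e-01]]), 'ft_force': array([ 0.10215231, -0.11940071, -0.27237939]), 'wrist_torque': array([-0.01772099, -0.06158906,  0.00794371]), 'gripper_force': 0.0, 'grip_width': 0.09172807792859548}
```

View pics/scene0.png

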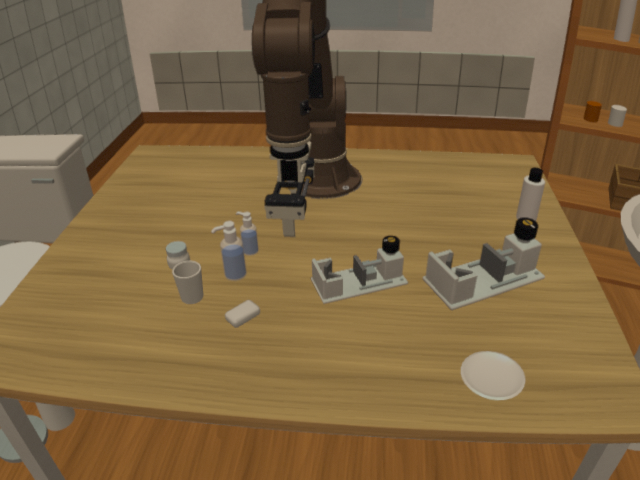

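View pics/side0.png

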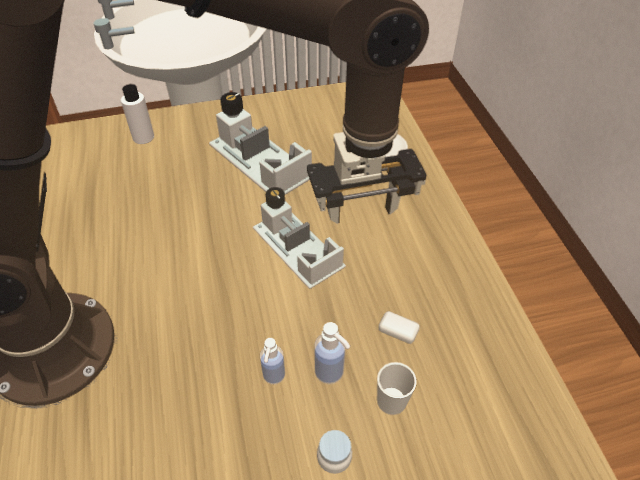

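Candidates for the bottle are the blue one at scene (233,255) / side (329,355), the smaller blue one at scene (249,238) / side (272,362), and the white flask at scene (530,200). For the stand they are scene (360,270) / side (298,240) and the larger scene (485,265) / side (262,150). By the description I choose the (233,255) bottle and the (360,270) stand. I'll check both in a close crop.

```bash
python3 - <<'E'
from h import *
a=cv2.imread("pics/scene0.png");b=cv2.imread("pics/side0.png")
def c(i,x,y,w,h): return cv2.resize(i[y:y+h,x:x+w],(400,300),interpolation=cv2.INTER_CUBIC)
m=np.vstack([np.hstack([c(a,190,205,120,90),c(a,300,222,120,90)]),np.hstack([c(b,250,310,120,90),c(b,240,180,120,90)])])
cv2.imwrite("pics/crop1.png",m)
S=cal("scene");T=cal("side")
for n,c_,l in(("scene",S,[(234,277),(251,252),(360,283),(483,287)]),("side",T,[(329,375),(273,378),(298,245),(262,155)])):
  for u in l: print(n,u,onz(c_,u,0).round(3))
E
```

```text
scene (234, 277) [ 0.535 -0.174 -0.   ]
scene (251, 252) [ 0.425 -0.153  0.   ]
scene (360, 283) [0.534 0.143 0.   ]
scene (483, 287) [0.529 0.444 0.   ]
side (329, 375) [ 0.52  -0.183  0.   ]
side (273, 378) [ 0.416 -0.165  0.   ]
side (298, 245) [0.531 0.144 0.   ]
side (262, 155) [ 0.504  0.468 -0.   ]
```

View pics/crop1.png

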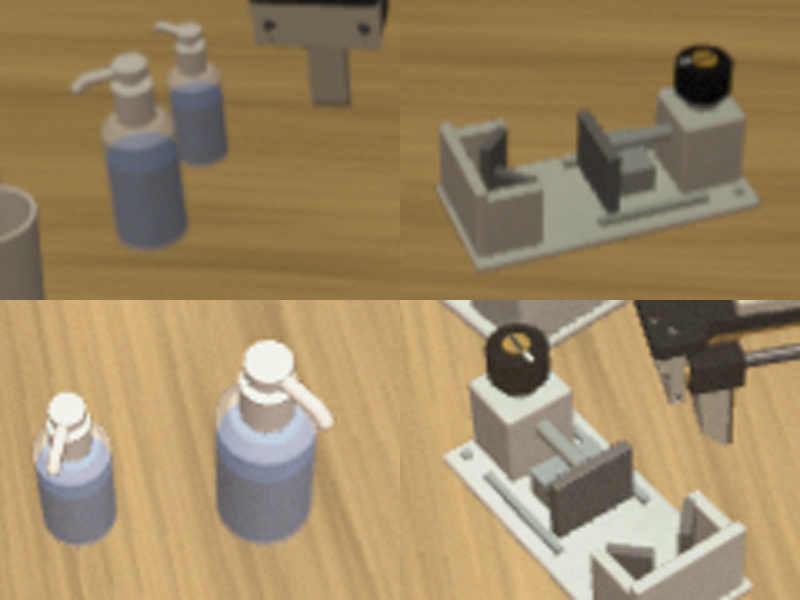

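```bash
cat > fit.py <<'E'
from h import *
from scipy.optimize import least_squares
S=cal("scene");T=cal("side")
Q=[(S,(311.1,278.4),(-.05,-.11,.004)),(S,(324,302.4),(.05,-.11,.002)),(S,(407.1,282),(.05,.11,.004)),(S,(391.5,239.4),(0,.08,.108)),
(T,(253.5,226.5),(-.05,.11,.004)),(T,(345,265.5),(.05,-.11,.004)),(T,(313,283),(-.05,-.11,.002)),(T,(275.1,192.9),(0,.08,.108))]
def w(p,X):
    c,s=np.cos(p[2]),np.sin(p[2]); return np.array([p[0]+c*X[0]-s*X[1],p[1]+s*X[0]+c*X[1],X[2]])
f=lambda p:np.concatenate([proj(c,w(p,X))[0]-u for c,u,X in Q])
r=least_squares(f,[.53,.14,0]);print("holder",r.x.round(4),np.rad2deg(r.x[2]));print(f(r.x).reshape(-1,2).round(1))
for X in((0,-.05,.008),(0,-.044,.008),(0,.08,.094)):print(X,w(r.x,X).round(4))
B=[(S,(229,223.6),(0,0,.152)),(S,(213.4,231.4),(-.044,0,.143)),(T,(330.4,328.6),(0,0,.152)),(T,(347.5,345.4),(-.044,0,.143))]
g=lambda p:np.concatenate([proj(c,w(p,X))[0]-u for c,u,X in B])
for y in(0,2,4):
  r=least_squares(g,[.53,-.17,y]);print("bottle",r.x.round(4),np.rad2deg(r.x[2])%360,r.cost)
print(g(r.x).reshape(-1,2).round(1))
E
python3 fit.py
```

```text
holder [0.5309 0.1415 0.4359] 24.975336729867283
[[-0.5  0.5]
 [ 0.2  2.2]
 [ 1.8  0.8]
 [-0.   0. ]
 [-1.2 -0.1]
 [ 1.9 -1.6]
 [-2.2  4.7]
 [-0.2 -1.1]]
(0, -0.05, 0.008) [0.552  0.0962 0.008 ]
(0, -0.044, 0.008) [0.5495 0.1016 0.008 ]
(0, 0.08, 0.094) [0.4971 0.214  0.094 ]
bottle [ 0.5207 -0.1717  2.1373] 122.45663518809837 3.397930776090142
bottle [ 0.5207 -0.1717  2.1373] 122.45664226695166 3.3979307760471733
bottle [ 0.5207 -0.1717  2.1373] 122.45672536018606 3.3979307758873154
[[ 0.1 -0.3]
 [-1.5 -0.1]
 [-1.2 -1.5]
 [ 0.9  0.4]]
```

View pics/wrist0.png

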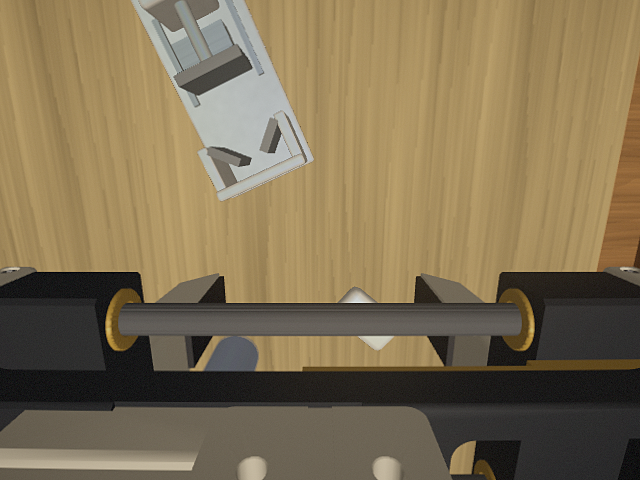

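The crop confirms the choices: the front blue bottle is the larger of the two, and the nearer stand is the smaller. In the wrist view the small stand's V-end plate corners are at (312,160) and (219,200), with the bottle half hidden at (230,355). Next I move to view the bottle from the wrist camera, with the fingers already turned to its y axis.

{"method": "servo_tool", "body": {
  "commands": [
    [-0.11,-0.68,0.2,0.65],
    [-0.11,-0.68,0.2,0.65],
    [-0.11,-0.68,0.2,0.65],
    [-0.11,-0.68,0.2,0.65],
    [-0.11,-0.68,0.2,0.65],
    [-0.11,-0.68,0.2,0.65],
    [-0.11,-0.68,0.2,0.65],
    [-0.11,-0.68,0.2,0.65],
    [-0.11,-0.68,0.2,0.65],
    [-0.11,-0.68,0.2,0.65]
  ],
  "hand": 1
}}

```text
clock: 0.98
tool_pos: [0.5804, -0.2733, 0.3069]
ee_rot: [[-0.54, 0.842, -0.0], [0.842, 0.54, 0.0], [0.0, -0.0, -1.0]]
ft_force: [0.7, 0.5, 0.1]
grip_width: 0.0918
gripper_force: 0.0
```

```bash
python3 - <<'E'
from h import *
W0=(np.array([[349.69765506,0,319.50260794],[0,349.69765506,242.50947769],[0,0,1]]),-0.016417453469441515,np.array([0.6264723,0.06621876,0.38332352]),np.array([[9.99998423e-01,-3.07999346e-04,-1.74886359e-03],[-7.34386518e-04,-9.68407663e-01,-2.49371326e-01],[-1.61680670e-03,2.49372217e-01,-9.68406363e-01]]))
for u in((312,160),(219,200)):print(onz(W0,u,.006).round(4))
p=np.array([.5309,.1415]);a=.4359;R=np.array([[np.cos(a),-np.sin(a)],[np.sin(a),np.cos(a)]])
for c in((.05,-.11),(-.05,-.11)):print(p+R@c)
i=snap("wrist","w1")
c=cal("wrist");s=sensors.read_state();print(s["tool_pos"],s["ee_rot"].round(3).tolist())
np.savez("w1.npz",*c)
for n,q in(("head",(.5207,-.1717,.153)),("tip",(.5207+.044*.537,-.1717-.044*.843,.143)),("base",(.5207,-.1717,0))):print(n,proj(c,q))
E
```

```text
[0.618  0.0586 0.006 ]
[0.517  0.0166 0.006 ]
[0.62266943 0.06289738]
[0.53202039 0.02067473]
[ 0.57860992 -0.28115108  0.30840146] [[-0.537, 0.844, 0.0], [0.844, 0.537, -0.005], [-0.004, -0.003, -1.0]]
head [[330.69097321  79.53458575]]
tip [[330.04795252 135.51656072]]
base [[327.31244161 103.78673774]]
```

View pics/w1.png

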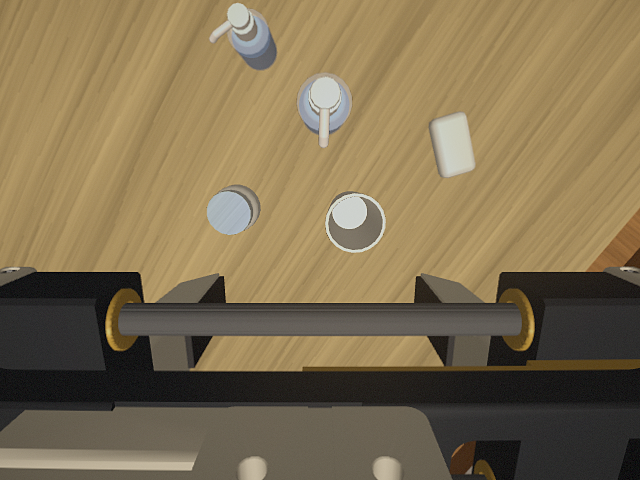

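The wrist view shows the bottle head at (325,92) with the spout tip at (323,146), the tumbler at (355,222), the jar at (232,212) and the soap at (452,145). The arm was still settling, so I'm re-measuring.

```bash
python3 - <<'E'
from h import *
from scipy.optimize import least_squares
old=cv2.imread("pics/w1.png")
c=cal("wrist");i=snap("wrist","w2");s=sensors.read_state();print(s["tool_pos"])
t=old[68:152,300:352]
m=cv2.matchTemplate(i[:200],t,cv2.TM_CCOEFF_NORMED);_,v,_,l=cv2.minMaxLoc(m)
d=np.array(l)-(300,68);print(v,d)
h=np.array([325,92.])+d;tp=np.array([323.5,146.])+d
H=onz(c,h,.153);P=onz(c,tp,.143);print(H,P,np.rad2deg(np.arctan2(*(P-H)[1::-1])))
S=cal("scene");T=cal("side")
for p in(H,):
  print(proj(S,p),proj(T,p),proj(c,(.5207,-.1717,.153)))
E
```

```text
[ 0.57922348 -0.27872045  0.30768856]
0.933937132358551 [ 7 -7]
[ 0.52389414 -0.17464511  0.153     ] [ 0.54627193 -0.21106409  0.143     ] -58.4311927788412
[[227.52842353 223.57874196]] [[331.48894472 327.88793826]] [[330.69097321  79.53458575]]
```

{"method": "servo_tool", "body": {
  "commands": [
    [-0.1,0.15,-0.15,0],
    [-0.2,0.35,-0.35,0],
    [-0.25,0.42,-0.45,0],
    [-0.25,0.42,-0.45,0],
    [-0.25,0.42,-0.45,0],
    [-0.2,0.35,-0.4,0],
    [-0.15,0.24,-0.25,0],
    [-0.06,0.13,-0.15,0],
    [0,0,0,0],
    [0,0,0,0]
  ],
  "hand": 1
}}

```text
clock: 1.92
tool_pos: [0.523, -0.1729, 0.201]
ee_rot: [[-0.537, 0.843, 0.0], [0.843, 0.537, -0.0], [-0.0, 0.0, -1.0]]
ft_force: [1.1, 0.0, 0.6]
grip_width: 0.0917
gripper_force: 0.0
```

{"method": "servo_tool", "body": {
  "commands": [
    [0,0,-0.1,0],
    [0,0,-0.3,0],
    [0,0,-0.4,0],
    [0,0,-0.4,0],
    [0,0,-0.4,0],
    [0,0,-0.3,0],
    [0,0,-0.2,0],
    [0,0,-0.13,0],
    [0,0,0,0],
    [0,0,0,0]
  ],
  "hand": 1
}}

```text
clock: 2.75
tool_pos: [0.523, -0.1732, 0.1119]
ee_rot: [[-0.537, 0.844, 0.001], [0.844, 0.537, -0.0], [-0.0, 0.0, -1.0]]
ft_force: [0.5, 0.1, 0.2]
grip_width: 0.0919
gripper_force: 0.0
```

```bash
python3 - <<'E'
from h import *
print(sensors.read_state()["tool_pos"])
a=snap("scene");b=snap("side")
cv2.imwrite("pics/g1.png",np.hstack([cv2.resize(a[180:300,180:300],(400,400)),cv2.resize(b[270:390,270:390],(400,400))]))
E
```

```text
[ 0.52303569 -0.17317479  0.11190164]
```

View pics/g1.png

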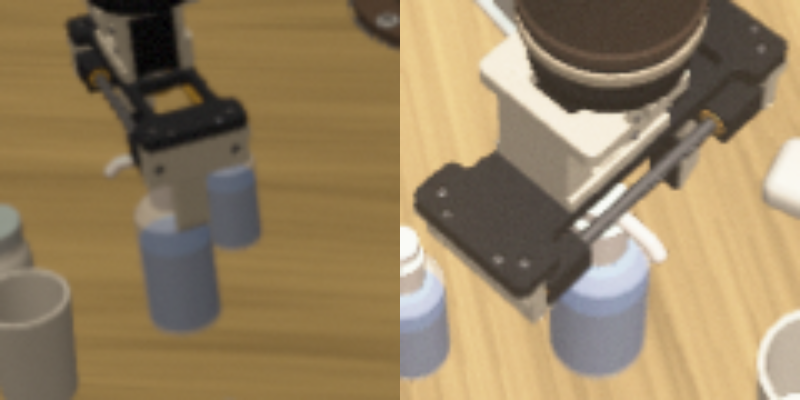

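The fingers straddle the collar with the spout emerging between them. I'm closing now.

{"method": "servo_tool", "body": {
  "commands": [
    [0,0,-0.05,0],
    [0,0,0,0],
    [0,0,0,0],
    [0,0,0,0],
    [0,0,0,0],
    [0,0,0,0],
    [0,0,0,0],
    [0,0,0,0],
    [0,0,0,0],
    [0,0,0,0]
  ],
  "hand": -1
}}

```text
clock: 3.68
tool_pos: [0.5226, -0.1728, 0.1095]
ee_rot: [[-0.537, 0.843, -0.0], [0.843, 0.537, -0.0], [-0.0, -0.0, -1.0]]
ft_force: [-0.1, 0.8, 0.4]
grip_width: 0.0296
gripper_force: 6.1
```

{"method": "servo_tool", "body": {
  "commands": [
    [0,0,0,0],
    [0,0,0,0],
    [0,0,0.1,0],
    [0,0,0.3,0],
    [0,0,0.5,0],
    [0,0,0.6,0],
    [0,0,0.6,0],
    [0,0,0.4,0],
    [0,0,0.2,0],
    [0,0,0.1,0]
  ],
  "hand": -1
}}

```text
clock: 4.52
tool_pos: [0.523, -0.1728, 0.2227]
ee_rot: [[-0.537, 0.843, 0.002], [0.843, 0.537, -0.0], [-0.001, 0.001, -1.0]]
ft_force: [0.1, 0.3, -2.4]
grip_width: 0.0293
gripper_force: 30.0
```

{"method": "servo_tool", "body": {
  "commands": [
    [0.05,0.1,0,0],
    [0.1,0.35,0,-0.2],
    [0.2,0.6,0,-0.3],
    [0.2,0.75,0,-0.3],
    [0.2,0.8,0,-0.3],
    [0.2,0.75,0,-0.2],
    [0.15,0.55,0,-0.2],
    [0.05,0.3,0,0],
    [0.02,0.1,0,0],
    [0,0,0,0]
  ],
  "hand": -1
}}

```text
clock: 5.35
tool_pos: [0.5689, -0.0003, 0.2205]
ee_rot: [[-0.424, 0.906, -0.002], [0.906, 0.424, -0.0], [0.001, -0.002, -1.0]]
ft_force: [0.2, -0.7, -2.5]
grip_width: 0.0292
gripper_force: 30.0
```

```bash
python3 - <<'E'
from h import *
snap("scene");snap("scene");snap("scene");snap("scene")
s=sensors.read_state();c=cal("wrist");np.savez("w3.npz",*[np.array(x) for x in c]);i=snap("wrist","w3")
print(s["tool_pos"],cal("wrist")[2]-c[2])
E
```

```text
[ 0.56907267 -0.00300214  0.22136581] [3.81124289e-05 2.10562277e-04 1.24745031e-04]
```

View pics/w3.png

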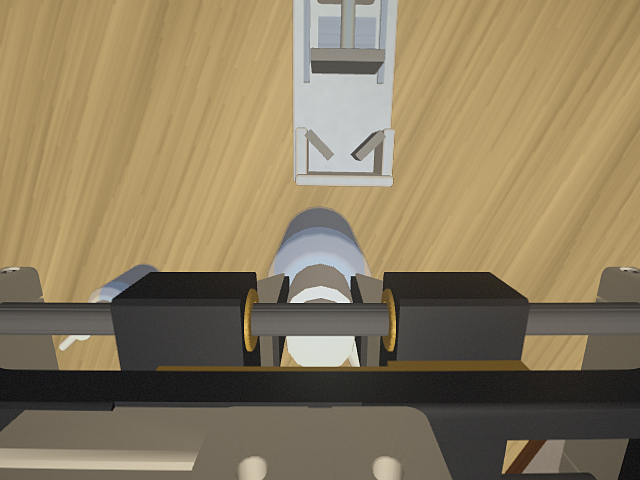

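The wrist view shows the stand's plate edges at x≈294 and 396, the outer V wall top at row 186, and the sliding jaw face at rows 62–73. The stand is well aligned with the tool and the bottle is held upright.

```bash
python3 - <<'E'
from h import *
d=np.load("w3.npz");c=[d[k] for k in d.files];c[1]=float(c[1])
a=.4359
for nm,u,z in(("L60",(293.5,60),.008),("R60",(396.5,60),.008),("L130",(294,120),.008),("R130",(395.5,120),.008),("wl",(296,186),.068),("wr",(393,186),.068),("jawtop",(347,53),.061),("jawbot",(347,73),.008)):
  X=onz(c,u,z);print(nm,X.round(4))
X=[onz(c,u,.008) for u in((293.5,60),(396.5,60),(294,120),(395.5,120))]
m1=(X[0]+X[1])/2;m2=(X[2]+X[3])/2;print("yaw",np.rad2deg(np.arctan2(*(m1-m2)[1::-1]))-90)
for p in((.5309,.1415),):
  R=np.array([[np.cos(a),-np.sin(a)],[np.sin(a),np.cos(a)]])
  for u,z in(((345,60),.008),((345,120),.008),((344.5,186),.068),((347,62),.061),((347,73),.008)):
    print(u,(R.T@(onz(c,u,z)[:2]-p)).round(4))
# knob triangulation from crops, wall top corners from scene/side
S=cal("scene");T=cal("side")
def tri(u,v):
  (p,d),(q,e)=ray(S,u),ray(T,v)
  A=np.stack([d,-e],1);t=np.linalg.lstsq(A,q-p,rcond=None)[0];x,y=p+d*t[0],q+e*t[1];return (x+y)/2,np.linalg.norm(x-y)
print(tri((391.5,239.4),(275.1,192.9)))
E
```

```text
L60 [0.483  0.1254 0.008 ]
R60 [0.5736 0.1673 0.008 ]
L130 [0.5058 0.075  0.008 ]
R130 [0.5984 0.1179 0.008 ]
wl [0.5357 0.0223 0.068 ]
wr [0.6132 0.0582 0.068 ]
jawtop [0.5296 0.139  0.061 ]
jawbot [0.5351 0.1366 0.008 ]
yaw 25.531355790182218
(345, 60) [-0.0003  0.0055]
(345, 120) [ 0.0005 -0.0498]
(344.5, 186) [-0.0032 -0.1102]
(347, 62) [-0.0021 -0.0085]
(347, 73) [ 0.0018 -0.0062]
(array([0.49677143, 0.21336395, 0.10677661]), np.float64(0.002355101499636321))
```

```bash
python3 - <<'E'
from h import *
d=np.load("w3.npz");c=[d[k] for k in d.files];c[1]=float(c[1])
s=sensors.read_state();t=s["tool_pos"];R=s["ee_rot"];print(t)
for z in(.112,.113):
  X=onz(c,(318.5,207),z);print((R.T@(X-t)).round(4))
E
```

```text
[ 0.5691958  -0.00274379  0.22149683]
[0.025  0.0002 0.1095]
[0.0251 0.0002 0.1085]
```

{"method": "servo_tool", "body": {
  "commands": [
    [-0.02,0.1,0,0],
    [-0.05,0.3,0,0],
    [-0.08,0.4,0,0],
    [-0.1,0.5,0,0],
    [-0.1,0.5,0,0],
    [-0.08,0.4,0,0],
    [-0.06,0.3,0,0],
    [-0.02,0.15,0,0],
    [0,0,0,0],
    [0,0,0,0]
  ],
  "hand": -1
}}

```text
clock: 6.43
tool_pos: [0.5491, 0.1047, 0.2215]
ee_rot: [[-0.423, 0.906, 0.0], [0.906, 0.423, -0.001], [-0.001, -0.0, -1.0]]
ft_force: [0.6, -0.8, -1.7]
grip_width: 0.0294
gripper_force: 30.0
```

Now I descend about 98 mm.

{"method": "servo_tool", "body": {
  "commands": [
    [0,-0.02,-0.1,0],
    [0,-0.02,-0.25,0],
    [0,0,-0.35,0],
    [0,0,-0.4,0],
    [0,0,-0.4,0],
    [0,0,-0.35,0],
    [0,0,-0.25,0],
    [0,0,-0.2,0],
    [0,0,-0.1,0],
    [0,0,-0.05,0]
  ],
  "hand": -1
}}

```text
clock: 7.27
tool_pos: [0.5489, 0.1032, 0.1229]
ee_rot: [[-0.422, 0.907, -0.001], [0.907, 0.422, -0.0], [0.0, -0.001, -1.0]]
ft_force: [0.1, 1.3, -2.7]
grip_width: 0.0294
gripper_force: 30.0
```

```bash
python3 - <<'E'
from h import *
a=snap("scene");b=snap("side");s=sensors.read_state();print(s["tool_pos"],s["ft_force"])
cv2.imwrite("pics/p1.png",np.hstack([cv2.resize(a[200:320,295:415],(400,400),interpolation=2),cv2.resize(b[180:300,240:360],(400,400),interpolation=2)]))
E
```

```text
[0.54918858 0.10350017 0.12360634] [ 0.79415033 -0.2585493  -2.4879751 ]
```

View pics/p1.png

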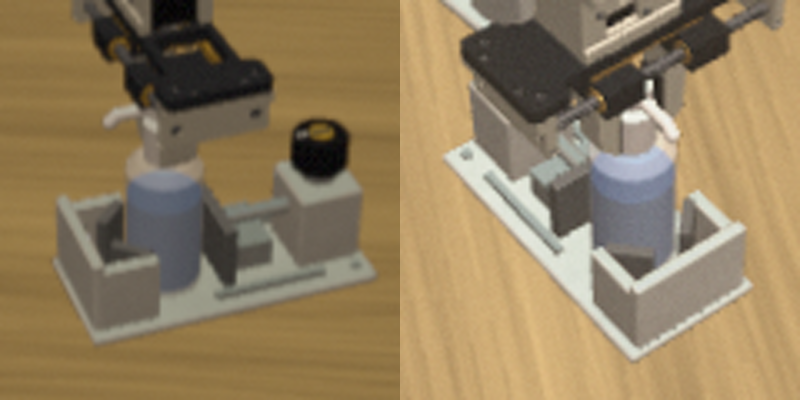

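The bottle is between the jaws and upright, clear of both. I lower the last few mm slowly.

{"method": "servo_tool", "body": {
  "commands": [
    [0,0,-0.02,0],
    [0,0,-0.02,0],
    [0,0,-0.02,0],
    [0,0,-0.02,0],
    [0,0,-0.015,0],
    [0,0,-0.015,0],
    [0,0,-0.01,0],
    [0,0,-0.01,0],
    [0,0,0,0],
    [0,0,0,0]
  ],
  "hand": -1
}}

```text
clock: 8.2
tool_pos: [0.549, 0.1036, 0.1183]
ee_rot: [[-0.423, 0.906, -0.0], [0.906, 0.423, 0.0], [0.0, -0.0, -1.0]]
ft_force: [0.4, -0.0, -2.6]
grip_width: 0.0294
gripper_force: 30.0
```

{"method": "servo_tool", "body": {
  "commands": [
    [0,0,-0.01,0],
    [0,0,-0.01,0],
    [0,0,-0.01,0],
    [0,0,-0.005,0],
    [0,0,-0.005,0],
    [0,0,0,0],
    [0,0,0,0],
    [0,0,0,0],
    [0,0,0,0],
    [0,0,0,0]
  ],
  "hand": -1
}}

```text
clock: 9.03
tool_pos: [0.5492, 0.1036, 0.1175]
ee_rot: [[-0.422, 0.906, 0.001], [0.906, 0.422, 0.0], [-0.0, 0.001, -1.0]]
ft_force: [-2.7, -0.8, 7.6]
grip_width: 0.0294
gripper_force: 30.0
```

{"method": "servo_tool", "body": {
  "commands": [
    [0,0,0,0],
    [0,0,0,0],
    [0,0,0,0],
    [0,0,0,0],
    [0,0,0,0],
    [0,0,0,0],
    [0,0,0,0],
    [0,0,0,0],
    [0,0,0,0],
    [0,0,0,0]
  ],
  "hand": 1
}}

```text
clock: 9.87
tool_pos: [0.549, 0.1036, 0.1167]
ee_rot: [[-0.423, 0.906, -0.0], [0.906, 0.423, -0.0], [0.0, -0.0, -1.0]]
ft_force: [-0.6, -0.1, 0.1]
grip_width: 0.09
gripper_force: 0.0
```

{"method": "servo_tool", "body": {
  "commands": [
    [0,0,0.1,0],
    [0,0,0.2,0],
    [0,0,0.3,0],
    [0,0,0.4,0],
    [0,0,0.4,0],
    [0,0,0.4,0],
    [0,0,0.3,0],
    [0,0,0.2,0],
    [0,0,0.1,0],
    [0,0,0,0]
  ],
  "hand": 1
}}

```text
clock: 10.7
tool_pos: [0.5494, 0.1037, 0.2138]
ee_rot: [[-0.422, 0.906, 0.002], [0.906, 0.422, 0.0], [-0.0, 0.002, -1.0]]
ft_force: [-0.6, 0.0, -1.0]
grip_width: 0.0917
gripper_force: 0.0
```

{"method": "servo_tool", "body": {
  "commands": [
    [-0.05,0.1,0,0],
    [-0.1,0.25,0,0],
    [-0.2,0.4,0,0],
    [-0.22,0.45,0,0],
    [-0.22,0.45,0,0],
    [-0.22,0.45,0,0],
    [-0.15,0.35,0,0],
    [-0.1,0.2,0,0],
    [-0.05,0.1,0,0],
    [0,0,0,0]
  ],
  "hand": 1
}}

```text
clock: 11.53
tool_pos: [0.4959, 0.2146, 0.2123]
ee_rot: [[-0.424, 0.906, -0.001], [0.906, 0.424, -0.0], [0.0, -0.001, -1.0]]
ft_force: [-0.2, -1.6, 0.1]
grip_width: 0.0919
gripper_force: 0.0
```

```bash
python3 - <<'E'
from h import *
snap("scene");snap("scene")
s=sensors.read_state();print(s["tool_pos"],s["joint_positions"].round(3),s["wrist_torque"])
E
```

```text
[0.49680656 0.21281446 0.21249397] [-0.364  0.322 -0.181  1.787  0.067  1.039 -0.135] [ 0.0202117  -0.00941692  0.01103394]
```

{"method": "servo_tool", "body": {
  "commands": [
    [0,0,0,0.5],
    [0,0,0,1],
    [0,0,0,1],
    [0,0,0,1],
    [0,0,0,1],
    [0,0,0,1],
    [0,0,0,1],
    [0,0,0,1],
    [0,0,0,1],
    [0,0,0,1]
  ],
  "hand": 1
}}

```text
clock: 12.47
tool_pos: [0.4973, 0.2121, 0.2126]
ee_rot: [[-0.954, 0.299, 0.0], [0.299, 0.954, -0.001], [-0.0, -0.001, -1.0]]
ft_force: [-1.0, 0.2, -0.1]
grip_width: 0.0919
gripper_force: 0.0
```

{"method": "servo_tool", "body": {
  "commands": [
    [0,0,0,1],
    [0,0,0,1],
    [0,0,0,1],
    [0,0,0,1],
    [0,0,0,1],
    [0,0,0,1],
    [0,0,0,1],
    [0,0,0,1],
    [0,0,0,1],
    [0,0,0,1]
  ],
  "hand": 1
}}

```text
clock: 13.3
tool_pos: [0.4973, 0.2121, 0.2126]
ee_rot: [[-0.842, -0.539, 0.0], [-0.539, 0.842, -0.001], [0.0, -0.001, -1.0]]
ft_force: [-0.8, -0.4, -0.6]
grip_width: 0.0919
gripper_force: 0.0
```

{"method": "servo_tool", "body": {
  "commands": [
    [0,0,0,1],
    [0,0,0,1],
    [0,0,0,1],
    [0,0,0,1],
    [0,0,0,0.5],
    [0,0,0,0],
    [0,0,0,0],
    [0,0,0,0],
    [0,0,0,0],
    [0,0,0,0]
  ],
  "hand": 1
}}

```text
clock: 14.13
tool_pos: [0.4967, 0.2135, 0.2127]
ee_rot: [[-0.574, -0.819, -0.0], [-0.819, 0.574, -0.0], [0.0, -0.0, -1.0]]
ft_force: [-0.1, 0.5, -0.2]
grip_width: 0.0916
gripper_force: 0.0
```

```bash
python3 - <<'E'
from h import *
s=sensors.read_state();c=cal("wrist");i=snap("wrist","w4");print(s["tool_pos"],s["joint_positions"].round(3),s["ee_rot"][:2,1])
K=proj(c,(.497,.2138,.108))[0];print(K)
a=snap("scene");b=snap("side")
cv2.imwrite("pics/k0.png",np.hstack([cv2.resize(x,(400,300)) for x in(i,)]+[np.vstack([cv2.resize(a[200:310,300:420],(400,300)),cv2.resize(b[160:280,240:360],(400,300))])[:300]]))
E
```

```text
[0.49666152 0.21345983 0.21272757] [-0.045  0.381 -0.611  1.761  0.245  1.076  1.79 ] [-0.81854107  0.574448  ]
[321.47885993 241.59910208]
```

```bash
python3 - <<'E'
from h import *
i=cv2.imread("pics/w4.png");h=cv2.cvtColor(i,cv2.COLOR_BGR2HSV)
r=i[200:275,260:385]
dark=(r.max(2)<45).astype(np.uint8)
n,l,st,ce=cv2.connectedComponentsWithStats(dark)
for k in range(1,n):
  if st[k,4]>60:print("dark",st[k],ce[k]+(260,200))
hr=h[200:275,260:385];br=((hr[...,0]>12)&(hr[...,0]<28)&(hr[...,1]>140)).astype(np.uint8)
n,l,st,ce=cv2.connectedComponentsWithStats(br)
for k in range(1,n):
  if st[k,4]>15:print("brass",st[k],ce[k]+(260,200))
wh=((hr[...,2]>170)&(hr[...,1]<60)).astype(np.uint8)
n,l,st,ce=cv2.connectedComponentsWithStats(wh)
for k in range(1,n):
  if st[k,4]>4:print("white",st[k],ce[k]+(260,200))
c=cal("wrist")
E
```

```text
dark [ 34   8  47  23 102] [314.78431373 215.78431373]
brass [ 48  29  23  22 308] [319.0487013  239.52597403]
white [  0   0  32  32 386] [277.44559585 217.65544041]
white [31  0 11  5 32] [296.46875 201.21875]
white [   0    0   97   57 1196] [307.86538462 222.50334448]
white [ 82   0  20  12 112] [352.98214286 203.32142857]
white [39 26 10  8 35] [303.45714286 229.62857143]
white [40 56  3  3  5] [300.8 256.8]
white [64 63  4  2  5] [325.6 263.8]
white [54 64  8  4 20] [317.2 265.3]
```

The brass disc in the wrist picture is at (319,240) and was predicted at (321,242), so the knob position holds to about 2 mm. Descending over it.

{"method": "servo_tool", "body": {
  "commands": [
    [0.015,-0.012,-0.1,0],
    [0,0,-0.3,0],
    [0,0,-0.45,0],
    [0,0,-0.5,0],
    [0,0,-0.5,0],
    [0,0,-0.5,0],
    [0,0,-0.45,0],
    [0,0,-0.3,0],
    [0,0,-0.2,0],
    [0,0,-0.05,0]
  ],
  "hand": 1
}}

```text
clock: 15.12
tool_pos: [0.4967, 0.2128, 0.0775]
ee_rot: [[-0.574, -0.819, -0.002], [-0.819, 0.574, -0.001], [0.002, 0.001, -1.0]]
ft_force: [0.1, -0.1, 0.2]
grip_width: 0.092
gripper_force: 0.0
```

{"method": "servo_tool", "body": {
  "commands": [
    [0,0,0,0],
    [0,0,0,0],
    [0,0,0,0],
    [0,0,0,0],
    [0,0,0,0],
    [0,0,0,0],
    [0,0,0,0],
    [0,0,0,0],
    [0,0,0,0],
    [0,0,0,0]
  ],
  "hand": -1
}}

```text
clock: 15.95
tool_pos: [0.497, 0.2132, 0.0788]
ee_rot: [[-0.574, -0.819, -0.0], [-0.819, 0.574, 0.0], [0.0, 0.0, -1.0]]
ft_force: [-1.9, 0.2, 2.6]
grip_width: 0.0397
gripper_force: 30.0
```

```bash
cat > st.py <<'E'
from h import *
s=sensors.read_state();R=s["ee_rot"];print(round(s["clock"],2),s["tool_pos"].round(4),"yaw",round(np.rad2deg(np.arctan2(R[1,1],R[0,1])),2),"F",s["ft_force"].round(2),"M",s["wrist_torque"].round(3),"j",s["joint_positions"].round(2),"tau",s["joint_torque"][6].round(3),s["gripper_force"],s["grip_width"])
E
python3 st.py
```

```text
15.95 [0.497  0.2132 0.0788] yaw 145.0 F [-1.86  0.23  2.64] M [ 0.223  0.367 -0.065] j [-0.11  0.54 -0.54  1.91  0.38  0.8   1.67] tau 0.043 30.00049715861678 0.039745815199251223
```

Gripped at 39.7 mm. Turning clockwise; the minimum drive is 90°, so the first 50° is safe.

{"method": "servo_tool", "body": {
  "commands": [
    [0,0,0,-0.5],
    [0,0,0,-1],
    [0,0,0,-1],
    [0,0,0,-1],
    [0,0,0,-1],
    [0,0,0,-1],
    [0,0,0,-1],
    [0,0,0,-1],
    [0,0,0,-0.5],
    [0,0,0,0]
  ],
  "hand": -1
}}

```text
clock: 16.78
tool_pos: [0.4975, 0.2125, 0.0788]
ee_rot: [[-0.967, -0.256, 0.0], [-0.256, 0.967, -0.001], [-0.0, -0.001, -1.0]]
ft_force: [0.5, -2.7, 1.6]
grip_width: 0.0394
gripper_force: 30.0
```

```bash
python3 st.py
```

```text
16.78 [0.4975 0.2125 0.0788] yaw 104.85 F [ 0.46 -2.67  1.62] M [-0.408 -0.215 -0.137] j [-0.24  0.5  -0.36  1.92  0.25  0.76  1.09] tau -0.911 30.001034047454596 0.03939491463196992
```

{"method": "servo_tool", "body": {
  "commands": [
    [0,0,0,-0.5],
    [0,0,0,-0.5],
    [0,0,0,-0.5],
    [0,0,0,-0.5],
    [0,0,0,-0.5],
    [0,0,0,-0.5],
    [0,0,0,-0.5],
    [0,0,0,-0.5],
    [0,0,0,-0.5],
    [0,0,0,-0.5]
  ],
  "hand": -1
}}

```text
clock: 17.62
tool_pos: [0.4976, 0.212, 0.0788]
ee_rot: [[-0.985, 0.174, 0.0], [0.174, 0.985, -0.001], [-0.0, -0.001, -1.0]]
ft_force: [0.6, -3.7, 2.6]
grip_width: 0.0395
gripper_force: 30.0
```

```bash
python3 st.py; python3 - <<'E'
from h import *
a=snap("scene");b=snap("side");m=np.hstack([cv2.resize(a[200:320,295:415],(400,400),interpolation=2),cv2.resize(b[180:300,240:360],(400,400),interpolation=2)]);cv2.imwrite("pics/t1.png",m)
E
python3 st.py
```

```text
17.62 [0.4976 0.212  0.0788] yaw 79.96 F [ 0.57 -3.74  2.64] M [-0.861 -0.097  0.094] j [-0.32  0.49 -0.25  1.93  0.17  0.75  0.73] tau 0.767 29.999105259776115 0.03946809979868846
17.72 [0.4975 0.212  0.0788] yaw 80.0 F [ 0.8  -5.35  2.96] M [-1.082 -0.191 -0.075] j [-0.32  0.49 -0.25  1.93  0.17  0.75  0.73] tau -0.691 30.00117240473628 0.03904303345570129
```

```bash
cat > tr.py <<'E'
from h import *
import sys,os
exec(open("st.py").read().split("\n",1)[1])
P={"scene":[(328,243,34,20),(350,245,24,42)],"side":[(292,195,60,45),(270,215,40,35)]}
for n in P:
  im=snap(n,n+"_"+sys.argv[1]); g=cv2.cvtColor(im,6).astype(np.float32)
  f="pics/"+n+"_r.png"
  if not os.path.exists(f): continue
  r=cv2.cvtColor(cv2.imread(f),6).astype(np.float32)
  for x,y,w,h in P[n]:
    m=np.eye(2,3,dtype=np.float32)
    a,b=r[y:y+h,x:x+w],g[y:y+h,x:x+w]
    (dx,dy),q=cv2.phaseCorrelate(a,b,cv2.createHanningWindow((w,h),5))
    try: _,m=cv2.findTransformECC(a,b,m,0,(3,60,1e-4),None,3); e=m[:,2].round(2)
    except Exception: e=None
    print(n,(x,y),"pc",round(dx,2),round(dy,2),round(q,2),"ecc",e,"mad",round(float(np.abs(a-b).mean()),2))
E
python3 tr.py r; python3 tr.py r2
```

```text
17.72 [0.4975 0.212  0.0788] yaw 80.0 F [ 0.8  -5.35  2.96] M [-1.082 -0.191 -0.075] j [-0.32  0.49 -0.25  1.93  0.17  0.75  0.73] tau -0.691 30.00117240473628 0.03904303345570129
scene (328, 243) pc -0.0 -0.0 1.0 ecc [ 0. -0.] mad 0.0
scene (350, 245) pc -0.0 0.5 1.0 ecc [ 0. -0.] mad 0.0
side (292, 195) pc 0.0 0.5 1.0 ecc [0. 0.] mad 0.0
side (270, 215) pc -0.0 -0.0 1.0 ecc [ 0. -0.] mad 0.0
17.82 [0.4975 0.2119 0.0788] yaw 80.1 F [ 0.27 -5.43  3.63] M [-1.049 -0.177 -0.072] j [-0.32  0.49 -0.25  1.93  0.17  0.75  0.73] tau 0.023 30.000653062015772 0.03932836139998018
scene (328, 243) pc -0.09 0.27 0.86 ecc [-0.01  0.01] mad 0.77
scene (350, 245) pc -0.06 0.28 0.99 ecc [-0.02  0.  ] mad 0.83
side (292, 195) pc -0.05 0.47 1.0 ecc [-0.01 -0.  ] mad 0.64
side (270, 215) pc 0.01 -0.02 1.0 ecc [-0.01  0.  ] mad 1.38
```

{"method": "servo_tool", "body": {
  "commands": [
    [0,0,0,-0.3],
    [0,0,0,-0.3],
    [0,0,0,-0.3],
    [0,0,0,-0.3],
    [0,0,0,-0.3],
    [0,0,0,-0.3],
    [0,0,0,-0.3],
    [0,0,0,-0.3],
    [0,0,0,-0.3],
    [0,0,0,-0.3]
  ],
  "hand": -1
}}

```text
clock: 18.75
tool_pos: [0.4974, 0.2116, 0.0788]
ee_rot: [[-0.907, 0.422, -0.0], [0.422, 0.907, -0.002], [-0.001, -0.002, -1.0]]
ft_force: [0.5, -6.5, 6.0]
grip_width: 0.0395
gripper_force: 30.0
```

```bash
python3 tr.py a
```

```text
18.75 [0.4974 0.2116 0.0788] yaw 65.05 F [ 0.46 -6.48  6.03] M [-1.397 -0.064  0.207] j [-0.37  0.48 -0.18  1.93  0.12  0.74  0.52] tau 0.401 30.000279005616903 0.03952455195958474
scene (328, 243) pc -0.95 0.22 0.9 ecc [-0.82  0.41] mad 2.82
scene (350, 245) pc -0.87 0.44 0.94 ecc [-0.85  0.21] mad 3.83
side (292, 195) pc 0.61 1.21 1.03 ecc [0.18 0.17] mad 1.81
side (270, 215) pc 0.27 0.11 1.08 ecc [0.14 0.09] mad 3.0
```

{"method": "servo_tool", "body": {
  "commands": [
    [0,0,0,-0.2],
    [0,0,0,-0.2],
    [0,0,0,-0.2],
    [0,0,0,-0.2],
    [0,0,0,-0.2],
    [0,0,0,-0.2],
    [0,0,0,-0.2],
    [0,0,0,-0.2],
    [0,0,0,-0.2],
    [0,0,0,-0.2]
  ],
  "hand": -1
}}

```text
clock: 19.68
tool_pos: [0.4973, 0.2115, 0.0788]
ee_rot: [[-0.82, 0.573, -0.0], [0.573, 0.82, -0.002], [-0.001, -0.002, -1.0]]
ft_force: [0.0, -7.9, 6.7]
grip_width: 0.0395
gripper_force: 30.0
```

```bash
python3 tr.py b
```

```text
19.68 [0.4973 0.2115 0.0788] yaw 55.07 F [ 0.   -7.92  6.71] M [-1.523  0.027  0.071] j [-0.4   0.48 -0.13  1.93  0.09  0.74  0.37] tau 0.219 30.000637248158455 0.03954413112673812
scene (328, 243) pc -1.24 0.41 0.9 ecc [-1.31  0.7 ] mad 4.27
scene (350, 245) pc -0.89 0.75 0.87 ecc [-1.46  0.31] mad 5.75
side (292, 195) pc 0.86 1.51 1.02 ecc [0.29 0.28] mad 2.59
side (270, 215) pc 0.43 0.23 1.05 ecc [0.2  0.15] mad 4.24
```

ECC tracking shows the bottle moving steadily with the jaw, about 0.053 px/deg. Continuing.

{"method": "servo_tool", "body": {
  "commands": [
    [0,0,0,-0.2],
    [0,0,0,-0.2],
    [0,0,0,-0.2],
    [0,0,0,-0.2],
    [0,0,0,-0.2],
    [0,0,0,-0.2],
    [0,0,0,-0.2],
    [0,0,0,-0.2],
    [0,0,0,-0.2],
    [0,0,0,-0.2]
  ],
  "hand": -1
}}

```text
clock: 20.62
tool_pos: [0.4972, 0.2113, 0.0788]
ee_rot: [[-0.708, 0.706, -0.001], [0.706, 0.708, -0.002], [-0.001, -0.002, -1.0]]
ft_force: [-1.0, -8.0, 6.6]
grip_width: 0.0398
gripper_force: 30.0
```

```bash
python3 tr.py c
```

```text
20.62 [0.4972 0.2113 0.0788] yaw 45.06 F [-0.99 -8.    6.65] M [-1.632  0.105  0.14 ] j [-0.44  0.48 -0.08  1.94  0.06  0.73  0.23] tau 0.193 30.00062322244048 0.039758188643674766
scene (328, 243) pc -1.79 0.5 0.99 ecc [-1.97  0.55] mad 5.56
scene (350, 245) pc -1.6 0.83 0.9 ecc [-1.94  0.43] mad 7.76
side (292, 195) pc 0.82 2.13 0.97 ecc [0.2  0.42] mad 3.32
side (270, 215) pc 0.67 0.39 1.03 ecc [0.28 0.2 ] mad 5.51
```

{"method": "servo_tool", "body": {
  "commands": [
    [0,0,0,-0.2],
    [0,0,0,-0.2],
    [0,0,0,-0.2],
    [0,0,0,-0.2],
    [0,0,0,-0.2],
    [0,0,0,-0.2],
    [0,0,0,-0.2],
    [0,0,0,-0.2],
    [0,0,0,-0.2],
    [0,0,0,-0.2]
  ],
  "hand": -1
}}

```text
clock: 21.55
tool_pos: [0.497, 0.2111, 0.0787]
ee_rot: [[-0.574, 0.819, -0.001], [0.819, 0.574, -0.002], [-0.001, -0.002, -1.0]]
ft_force: [-0.4, -7.5, 7.3]
grip_width: 0.0394
gripper_force: 30.0
```

```bash
python3 tr.py d
```

```text
21.55 [0.497  0.2111 0.0787] yaw 35.05 F [-0.35 -7.5   7.31] M [-1.79   0.286  0.143] j [-0.47  0.47 -0.04  1.94  0.03  0.73  0.08] tau 0.199 30.00081919133663 0.03941156280633226
scene (328, 243) pc -2.81 0.45 0.65 ecc [-2.68  0.27] mad 7.17
scene (350, 245) pc -1.87 0.86 0.75 ecc [-2.5   0.51] mad 9.78
side (292, 195) pc 0.58 2.44 1.01 ecc [-0.07  0.61] mad 4.48
side (270, 215) pc 0.63 0.48 0.93 ecc [0.31 0.28] mad 6.74
```

{"method": "servo_tool", "body": {
  "commands": [
    [0,0,0,-0.2],
    [0,0,0,-0.2],
    [0,0,0,-0.2],
    [0,0,0,-0.2],
    [0,0,0,-0.2],
    [0,0,0,-0.2],
    [0,0,0,-0.2],
    [0,0,0,-0.2],
    [0,0,0,-0.2],
    [0,0,0,-0.2]
  ],
  "hand": -1
}}

```text
clock: 22.48
tool_pos: [0.4968, 0.211, 0.0787]
ee_rot: [[-0.424, 0.906, -0.001], [0.906, 0.424, -0.003], [-0.002, -0.002, -1.0]]
ft_force: [-1.7, -8.4, 9.2]
grip_width: 0.0393
gripper_force: 30.0
```

```bash
python3 tr.py e
```

```text
22.48 [0.4968 0.211  0.0787] yaw 25.06 F [-1.69 -8.42  9.19] M [-1.907  0.433  0.157] j [-0.51  0.47  0.01  1.94 -0.    0.73 -0.06] tau 0.204 30.001001358032227 0.03932115110081652
scene (328, 243) pc -3.59 0.16 0.79 ecc [-3.43  0.18] mad 8.45
scene (350, 245) pc -2.65 0.87 0.58 ecc [-3.01  0.55] mad 11.56
side (292, 195) pc 0.32 3.53 0.76 ecc [-0.27  0.68] mad 5.45
side (270, 215) pc 0.61 0.3 0.89 ecc [0.32 0.26] mad 8.18
```

{"method": "servo_tool", "body": {
  "commands": [
    [0,0,0,-0.2],
    [0,0,0,-0.2],
    [0,0,0,-0.2],
    [0,0,0,-0.2],
    [0,0,0,-0.2],
    [0,0,0,-0.2],
    [0,0,0,-0.2],
    [0,0,0,-0.2],
    [0,0,0,-0.2],
    [0,0,0,-0.2]
  ],
  "hand": -1
}}

```text
clock: 23.42
tool_pos: [0.4966, 0.2108, 0.0787]
ee_rot: [[-0.26, 0.966, -0.002], [0.966, 0.26, -0.003], [-0.002, -0.002, -1.0]]
ft_force: [-2.2, -9.8, 9.8]
grip_width: 0.0398
gripper_force: 30.0
```

```bash
python3 tr.py f
```

```text
23.42 [0.4966 0.2108 0.0787] yaw 15.08 F [-2.16 -9.76  9.76] M [-1.961  0.633  0.404] j [-0.54  0.47  0.06  1.95 -0.04  0.73 -0.2 ] tau -0.041 30.001034326851368 0.03980216127705432
scene (328, 243) pc -3.3 0.04 0.74 ecc [-3.73 -0.08] mad 8.95
scene (350, 245) pc -2.73 1.02 0.53 ecc [-3.4   0.71] mad 12.35
side (292, 195) pc 0.42 3.82 0.84 ecc [-0.27  0.68] mad 5.63
side (270, 215) pc 0.69 0.27 0.85 ecc [0.35 0.28] mad 8.8
```

{"method": "servo_tool", "body": {
  "commands": [
    [0,0,0,-0.2],
    [0,0,0,-0.2],
    [0,0,0,-0.2],
    [0,0,0,-0.2],
    [0,0,0,-0.2],
    [0,0,0,-0.2],
    [0,0,0,-0.2],
    [0,0,0,-0.2],
    [0,0,0,-0.2],
    [0,0,0,-0.2]
  ],
  "hand": -1
}}

```text
clock: 24.35
tool_pos: [0.4964, 0.2109, 0.0787]
ee_rot: [[-0.088, 0.996, -0.002], [0.996, 0.088, -0.003], [-0.003, -0.002, -1.0]]
ft_force: [-5.4, -8.7, 10.1]
grip_width: 0.0394
gripper_force: 30.0
```

```bash
python3 tr.py g
```

```text
24.35 [0.4964 0.2109 0.0787] yaw 5.06 F [-5.35 -8.67 10.14] M [-1.974  1.008  0.152] j [-0.58  0.47  0.1   1.95 -0.07  0.73 -0.35] tau 0.225 29.99898210167885 0.03940258739828113
scene (328, 243) pc -3.54 0.15 0.76 ecc [-3.75 -0.09] mad 8.99
scene (350, 245) pc -2.32 1.02 0.55 ecc [-3.41  0.7 ] mad 12.34
side (292, 195) pc 0.48 3.67 0.79 ecc [-0.29  0.69] mad 5.67
side (270, 215) pc 0.74 0.27 0.83 ecc [0.37 0.27] mad 8.86
```

{"method": "servo_tool", "body": {
  "commands": [
    [0,0,0,-0.2],
    [0,0,0,-0.2],
    [0,0,0,-0.2],
    [0,0,0,-0.2],
    [0,0,0,-0.2],
    [0,0,0,-0.2],
    [0,0,0,-0.2],
    [0,0,0,-0.2],
    [0,0,0,-0.2],
    [0,0,0,-0.2]
  ],
  "hand": -1
}}

```text
clock: 25.28
tool_pos: [0.4961, 0.2109, 0.0787]
ee_rot: [[0.086, 0.996, -0.002], [0.996, -0.086, -0.003], [-0.003, -0.002, -1.0]]
ft_force: [-3.6, -10.1, 10.8]
grip_width: 0.0397
gripper_force: 30.0
```

```bash
python3 tr.py h
```

```text
25.28 [0.4961 0.2109 0.0787] yaw -4.95 F [ -3.59 -10.13  10.82] M [-2.004  0.941  0.089] j [-0.61  0.47  0.15  1.95 -0.1   0.73 -0.49] tau 0.272 30.003043971955776 0.03965128276886514
scene (328, 243) pc -3.53 0.08 0.76 ecc [-3.74 -0.08] mad 8.98
scene (350, 245) pc -2.4 0.91 0.49 ecc [-3.39  0.72] mad 12.32
side (292, 195) pc 0.48 3.67 0.79 ecc [-0.29  0.68] mad 5.67
side (270, 215) pc 0.69 0.29 0.82 ecc [0.35 0.26] mad 8.87
```

The bottle stopped moving at yaw ≈ 19°, so it is home and the ratchet slips from there. I want about 2.5 clicks (75°), ending near yaw −55, so about 50° more.

{"method": "servo_tool", "body": {
  "commands": [
    [0,0,0,-0.5],
    [0,0,0,-0.5],
    [0,0,0,-0.5],
    [0,0,0,-0.5],
    [0,0,0,-0.5],
    [0,0,0,-0.5],
    [0,0,0,-0.5],
    [0,0,0,-0.5],
    [0,0,0,-0.5],
    [0,0,0,-0.5]
  ],
  "hand": -1
}}

```text
clock: 26.22
tool_pos: [0.4956, 0.211, 0.0787]
ee_rot: [[0.5, 0.866, -0.003], [0.866, -0.5, -0.002], [-0.004, -0.002, -1.0]]
ft_force: [-6.7, -8.3, 13.0]
grip_width: 0.0393
gripper_force: 30.0
```

```bash
python3 tr.py i
```

```text
26.22 [0.4956 0.211  0.0787] yaw -30.0 F [-6.73 -8.32 13.02] M [-1.81   1.554  0.079] j [-0.7   0.48  0.27  1.96 -0.18  0.73 -0.84] tau 0.778 30.00115681439638 0.03933955094916745
scene (328, 243) pc -3.47 -0.19 0.8 ecc [-3.75 -0.09] mad 8.92
scene (350, 245) pc 0.62 1.45 0.31 ecc [-3.39  0.72] mad 12.29
side (292, 195) pc 0.54 3.75 0.83 ecc [-0.27  0.68] mad 5.72
side (270, 215) pc 0.64 0.24 0.82 ecc [0.36 0.28] mad 8.87
```

{"method": "servo_tool", "body": {
  "commands": [
    [0,0,0,-0.5],
    [0,0,0,-0.5],
    [0,0,0,-0.5],
    [0,0,0,-0.5],
    [0,0,0,-0.5],
    [0,0,0,-0.5],
    [0,0,0,-0.5],
    [0,0,0,-0.5],
    [0,0,0,-0.5],
    [0,0,0,-0.3]
  ],
  "hand": -1
}}

```text
clock: 27.15
tool_pos: [0.4952, 0.2114, 0.0787]
ee_rot: [[0.809, 0.588, -0.004], [0.588, -0.809, -0.002], [-0.005, -0.001, -1.0]]
ft_force: [-7.7, -8.7, 14.5]
grip_width: 0.0394
gripper_force: 30.0
```

```bash
python3 tr.py j
```

```text
27.15 [0.4952 0.2114 0.0787] yaw -54.0 F [-7.73 -8.72 14.51] M [-1.715  1.804  0.079] j [-0.78  0.49  0.39  1.97 -0.27  0.74 -1.18] tau 0.116 30.002553574740887 0.03943152320158265
scene (328, 243) pc -3.55 0.2 0.74 ecc [-3.73 -0.09] mad 8.96
scene (350, 245) pc -2.54 1.33 0.55 ecc [-3.37  0.71] mad 12.31
side (292, 195) pc 0.5 3.73 0.81 ecc [-0.28  0.68] mad 5.72
side (270, 215) pc 0.66 0.26 0.83 ecc [0.37 0.26] mad 8.77
```

{"method": "servo_tool", "body": {
  "commands": [
    [0,0,0,0],
    [0,0,0,0],
    [0,0,0,0],
    [0,0,0,0],
    [0,0,0,0],
    [0,0,0,0],
    [0,0,0,0],
    [0,0,0,0],
    [0,0,0,0],
    [0,0,0,0]
  ],
  "hand": 1
}}

```text
clock: 28.08
tool_pos: [0.4972, 0.2131, 0.0787]
ee_rot: [[0.809, 0.588, 0.0], [0.588, -0.809, -0.0], [0.0, 0.0, -1.0]]
ft_force: [-0.7, 0.1, -0.4]
grip_width: 0.0915
gripper_force: 0.0
```

{"method": "servo_tool", "body": {
  "commands": [
    [0,0,0.1,0],
    [0,0,0.3,0],
    [0,0,0.45,0],
    [0,0,0.5,0],
    [0,0,0.5,0],
    [0,0,0.5,0],
    [0,0,0.45,0],
    [0,0,0.3,0],
    [0,0,0.2,0],
    [0,0,0.1,0]
  ],
  "hand": 1
}}

```text
clock: 28.92
tool_pos: [0.4976, 0.2132, 0.216]
ee_rot: [[0.809, 0.588, 0.001], [0.588, -0.809, 0.001], [0.002, 0.0, -1.0]]
ft_force: [-0.9, 0.3, 0.6]
grip_width: 0.0918
gripper_force: 0.0
```

```bash
python3 - <<'E'
from h import *
for _ in range(3): snap("scene")
c=cal("wrist");i=snap("wrist","w5");K=proj(c,(.4973,.213,.108))[0];print(K)
a=cv2.imread("pics/w4.png")
def cr(m): return cv2.resize(m[205:275,285:355],(400,400),interpolation=2)
s=snap("scene","scene9");t=snap("side","side9")
print(sensors.read_state()["tool_pos"])
m=np.vstack([np.hstack([cr(a),cr(i)])[:, :],]);m=cv2.resize(m,(600,300))
n=np.hstack([cv2.resize(s[200:320,295:415],(300,300),interpolation=2),cv2.resize(t[180:300,240:360],(300,300),interpolation=2)])
cv2.imwrite("pics/fin.png",np.vstack([m,n]))
E
python3 tr.py k
```

```text
[318.22880158 241.98507862]
[0.49672431 0.21289023 0.213864  ]
29.22 [0.4967 0.2129 0.2139] yaw -54.01 F [-0.37  0.02 -0.27] M [ 0.053  0.053 -0.016] j [-0.85  0.32  0.46  1.82 -0.16  1.03 -1.28] tau 0.002 0.0 0.09210814662107747
scene (328, 243) pc -3.45 0.16 0.78 ecc [-3.73 -0.08] mad 9.25
scene (350, 245) pc -2.56 1.08 0.53 ecc [-3.33  0.69] mad 12.44
side (292, 195) pc 0.52 3.68 0.82 ecc [-0.32  0.67] mad 5.47
side (270, 215) pc 0.63 0.29 0.82 ecc [0.37 0.27] mad 8.16
```

View pics/fin.png

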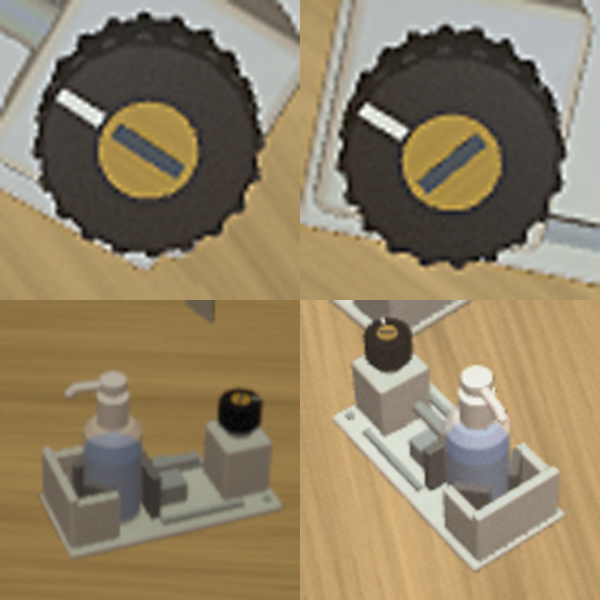

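In the wrist crops the index line keeps its place in the tool frame, while the slot has turned about 73° against it. That is roughly 2.4 clicks of slip, with no sliding in the fingers. The bottle stands upright in the V with the jaw against it, and the gripper is clear, so I'm handing in.

```bash
python3 -c "
from bench import workorder
print(workorder.finish_job())"
```

```text
the job is handed in; nothing more can be done
None
```

The bottle is standing upright, clamped in the V of the small stand; the ratchet slipped about 2.4 clicks, the gripper stayed clear of the tumbler, jar and soap, and the job was handed in at about 29 s.

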